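Shim a drawer front and hold it flush

ROBOT

A 6-joint arm with a two-finger parallel gripper is mounted at the origin on the work surface. World frame = base frame: x ahead of the robot, y to its left, z up, the work surface at z = 0. Lengths are in m, angles in rad, forces in N, time in s.
With the tool pointing down it reaches from about 0.35 to 1 m from the base axis. Payload 7.1 kg.
Tool frame: the origin (TCP) lies between the finger pads; the fingertips stand 22 mm ahead of it and the grasp point (between the pads) lies 3 mm ahead of it; x points along the fingers, y is the direction in which the jaws open and shut, and the axes are right-handed (so a half turn about x gives the same grasp; the last joint's range is limited). The gripper opens to 85 mm and grips with 20 to 120 N. Pads are 22 mm wide; open, the fingers measure 114 mm over their backs; the gripper's body (76 mm by 85 mm) begins 54 mm behind the grasp point. The pads swing forward as they close: fully open they stand 13 mm farther back than shut.
Start: joints at [-0.019, 0.423, 1.63, -0, 1.089, -0.019], TCP at [0.625, 0, 0.253] pointing down, gripper open.
Joint ranges: [-3, 3], [-0.9, 2.11], [0.09, 2.58], [-1.31, 4.45], [0.11, 2.69], [-2.54, 2.54]. Speed limits (rad/s): [2.39, 2.39, 3.01, 3.14, 3.14, 3.14].

INTERFACE

Orientations are given as a rotation vector (axis times angle).
In Python, from rig import manip gives the robot as it stands. The module is installed in compiled form; this text tells all that it offers. Calls block until the motion is done:
- manip.move_to(position, orientation): joint-space move of the TCP to a pose.
- manip.servo_line(position, orientation=None, rate=0.15): straight line of the TCP; orientation=None keeps the orientation; rate is the mean speed in m/s.
- manip.set_joints(angles): joint-space move.
- manip.command_gripper(opening, f_grip=None): finger opening in m; f_grip is the grip in N (None keeps the last); returns when the fingers have stopped.
- manip.hold(seconds).
- manip.solve_ik(position, orientation): joint angles nearest the present ones, or None.
- manip.camera(name): name is "scene" or "side" or "wrist"; returns a dict with "image" (480x640x3 uint8, red, green, blue), "fx", "fy", "cx", "cy" (pixels), "cam_to_world" (4x4, takes a point from camera to world coordinates); the wrist camera has in their place "mount" (4x4, takes a point from camera to tool coordinates, whose origin is the TCP and whose axes are the tool frame's). Camera axes: x right, y down, z forward; pixel columns grow to the right and rows downward; lengths in m; the calibration is good to about 2 mm. A picture is of the moment at which its call begins: read the wrist's pose just before it. There is no depth.
A pose or a line that the arm cannot do raises manip.IKError and nothing moves.
- manip.sign_off(): hands the job in, once; it reports no verdict.
Readings, each from a call of its own:
- manip.get_time(): time.
- manip.get_joint_positions(): joint angles.
- manip.get_joint_vel(): joint speeds.
- manip.get_tau(): joint torques, N m.
- manip.get_position(): TCP position.
- manip.get_ee_rot(): TCP orientation.
- manip.get_contact_force(): force on the tool from outside, world axes, zero at the start.
- manip.get_torque(): the same for the moment, N m.
- manip.get_width(): finger opening in m.
Only numpy, scipy, OpenCV 4.12 (cv2) and the standard library are available. Lean on these libraries where they do the work, as an engineer would, in place of code of your own. Each camera call takes 0.05 s, during which the arm holds its last target.

TASK

Fit the loose front of the small drawer unit that lies on its back: clear the thick spacer that was left standing on it into its own slot in the rack, and slide the thin spacer from the rack, upright and midway along the side, right down onto the runner in the one open gap around the front that is wide enough for it. Then press the front down with the fingertips until it is flush with the cabinet's front edges, against its kick-out springs, and finish while still holding it pressed there. Leave the spacer already set in the opposite gap and the medium one in the rack where they stand, and do not push the camera, the prints or the screwdriver about.

Things in the scene. Friction and masses are not known exactly. Their poses are not given: they have to be found in the camera images.
- module: Drawer unit of pale plywood, fixed on the table, lying on its back, open front upwards, turned any way round; 214 (its x) by 152 (y) mm, 130 mm high, walls 15 mm, opening 184 by 122 mm. Origin: centre of its underside, z up; front edges at z = 130 mm. On each short wall (x = +92 and -92 mm inside) a steel runner, 12.5 mm thick, 45 mm wide about y = 0, ends at z = 108 mm.
- front: Loose drawer front: plain pale wooden panel 165 (x) by 118 (y) by 18 mm, no handle, in the opening, axes as the unit's, lying freely on the sprung drawer box; slides sideways lightly. Origin: centre of its underside. At the start its face is 138 mm above the table (8 mm proud), the gap at the unit's +x end is 10 to 11 mm, at its long edges 1 to 3 mm. Flush: face at 130 mm, origin at 112 mm.
- drawer (a joint): How far the drawer box under the front stands out on its kick-out springs, in m: 0.008 at the start (fully out), 0 when the front is flush, where it meets its stop. It takes about 3 to 5 N to start and 6 to 9 N at the stop. It does not latch: let go and it comes out again.
- open_gap (a point): The middle of the open gap's seat: on the runner's end at the unit's +x wall (unit frame x = 87, y = 0, z = 108 mm). The thin spacer's origin belongs here, give or take the play in the gap. Turned as the unit.
- spacer_thin: The thin dark hardwood spacer, 60 (its x) by 8 (its y, thickness) by 60 mm high, foot bevelled 2 mm all round over the lowest 7 mm, 22 g; starts upright in the narrowest slot of the rack, 22 mm deep in it. Origin: centre of its underside, z up.
- spacer_thick: The thick dark hardwood spacer, 60 (its x) by 14 (its y, thickness) by 60 mm high, bevelled foot as the thin one, 38 g; starts upright on the drawer front. Origin: centre of its underside, z up.
- spacer_mid: The medium spacer, 60 (x) by 11 (y) by 60 mm high, upright in the middle slot of the rack; stays there. Origin: centre of its underside.
- spacer_set: A second 8 mm spacer, same as the thin one, already standing in the gap at the unit's -x wall on that side's runner, 38 mm of it above the unit's edge; stays there. Origin: centre of its underside.
- rack: Spacer rack, a pale wooden block 90 (x) by 165 (y) by 30 mm high, fixed, with three slots across it, each 63 mm long (along x) and 22 mm deep (floor 8 mm above the table): 10 mm wide at y = -50 mm (thin), 13 mm at y = 0 (medium), 16 mm at y = +50 mm (thick). Origin: centre of its underside.
- thick_slot (a point): Centre of the floor of the widest slot (16 mm wide along the rack's y, 63 mm long along its x), 8 mm above the table and 22 mm below the rack's top: the thick spacer's origin belongs here. Turned as the rack.
- camera: Bystander: black and silver camera, 128 by 45 (with lens 83) by 88 mm high, on the table beyond the work. Origin: centre of its underside.
- prints: Bystander: stack of photo prints, 102 by 152 by 28 mm high, on the table. Origin: centre of its underside.
- screwdriver: Bystander: screwdriver 180 mm long, lying on the table between the rack and the unit. Origin: at its middle, on the underside.

How it is judged:
At the end, for the whole second after the job is handed in: The fingers press the front with over 3 N; it is flush within 2 mm. Thin and set spacers stand upright on their runners in the two end gaps (within 3.5 mm of seated, 22 mm of midway). Thick and medium spacers stand in their own rack slots, within 3.5 mm of the floor. Fingers touch no spacer (x of spacer_thin in the frame of module between 0.083 and 0.0905 m and y of spacer_thin in the frame of module between -0.022 and 0.022 m and z of spacer_thin in the frame of module between 0.1045 and 0.112 m and angle between each of spacer_thin, spacer_set's own z axis and vertical below 0.17 rad and angle between the x axis of each of spacer_thin, spacer_set and the y axis of module, either way round below 0.2 rad and x of spacer_set in the frame of module between -0.0905 and -0.083 m and y of spacer_set in the frame of module between -0.022 and 0.022 m and z of spacer_set in the frame of module between 0.1045 and 0.112 m and value of joint drawer below 0.002 m and z of front in the frame of module between 0.1095 and 0.1142 m and angle between front's own z axis and vertical below 0.03 rad and x of front in the frame of module between -0.005 and 0.005 m and contact force between the fingers and front above 3 N and linear speed of front below 0.01 m/s and x of spacer_thick in the frame of rack between -0.008 and 0.008 m and y of spacer_thick in the frame of rack between 0.045 and 0.055 m and z of spacer_thick in the frame of rack between 0.004 and 0.0115 m and angle between each of spacer_thick, spacer_mid's own z axis and vertical below 0.15 rad and x of spacer_mid in the frame of rack between -0.008 and 0.008 m and y of spacer_mid in the frame of rack between -0.005 and 0.005 m and z of spacer_mid in the frame of rack between 0.004 and 0.0115 m and contact force between the fingers and spacer_thin below 0.1 N and contact force between the fingers and spacer_thick below 0.1 N and contact force between the fingers and spacer_set below 0.1 N and contact force between the fingers and spacer_mid below 0.1 N); the arm keeps its last pose, push and grip.
It fails at once if the camera is pushed more than 30 mm (distance of camera from where it was at the start of the episode above 0.03 m).
It fails at once if the prints is pushed more than 30 mm (distance of prints from where it was at the start of the episode above 0.03 m).
It fails at once if the screwdriver is pushed more than 30 mm (distance of screwdriver from where it was at the start of the episode above 0.03 m).
It also fails if it takes over 72 s, if anything falls off the work surface, if the arm or the gripper's body presses on something with over 40 N, if the wrist force passes 120 N, or if a joint passes its speed limit or range.

## Working session

There is one attempt and no reset: what is moved stays moved. The work goes in short steps, each a Python script; the robot and the scene stay as the last script left them, time stands still between calls to the robot, and variables do not carry over. Pictures are saved under pics/ and viewed, and the job is handed in when it is done.

```bash
mkdir -p pics; ls; python3 - <<'E'
from rig import manip
import cv2,numpy as np
print(manip.get_time(),manip.get_position(),manip.get_ee_rot(),manip.get_width())
for n in ["scene","side","wrist"]:
    c=manip.camera(n); cv2.imwrite(f"pics/a_{n}.png",c["image"][:,:,::-1]); print(n,c["fx"],c["fy"],c["cx"],c["cy"]); print(np.round(c.get("cam_to_world",c.get("mount")),4).tolist())
E
```

```text
pics
0.0 [6.24448339e-01 3.63884740e-05 2.52511212e-01] [ 1.2084374   1.21040282 -1.21035418] 0.08570335846652312
scene 512.5752930285785 512.5752930285785 320.1623965343864 240.8688503766184
[[-0.0867, 0.6398, -0.7636, 1.4923], [0.996, 0.0719, -0.0528, 0.0889], [0.0211, -0.7651, -0.6435, 0.8931], [0.0, 0.0, 0.0, 1.0]]
side 496.5435700792459 496.5435700792459 321.7944100309011 242.77626170773996
[[0.7427, -0.3264, 0.5846, -0.0249], [-0.6695, -0.3466, 0.657, -0.5877], [-0.0119, -0.8794, -0.4759, 0.5789], [0.0, 0.0, 0.0, 1.0]]
wrist 379.43882496793174 379.43882496793174 317.9450694133796 236.61838739125488
[[-0.0006, -0.3101, 0.9507, -0.1204], [1.0, 0.0011, 0.001, -0.0009], [-0.0013, 0.9507, 0.3101, -0.0789], [0.0, 0.0, 0.0, 1.0]]
```

View pics/a_scene.png

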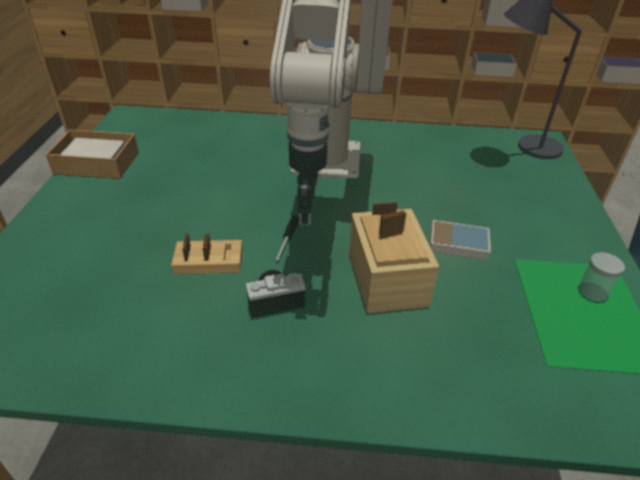

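View pics/a_side.png

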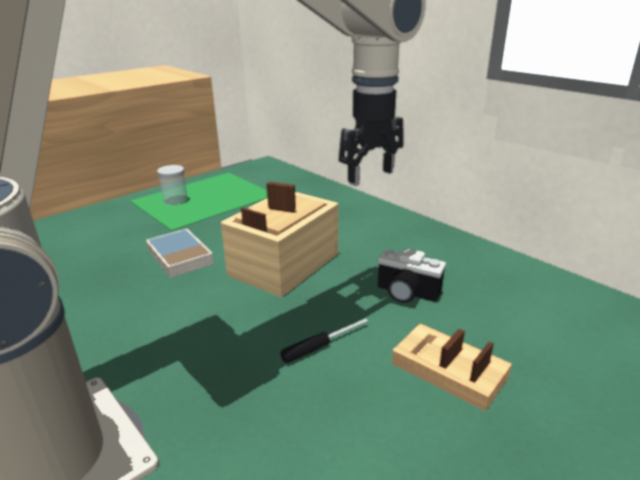

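View pics/a_wrist.png

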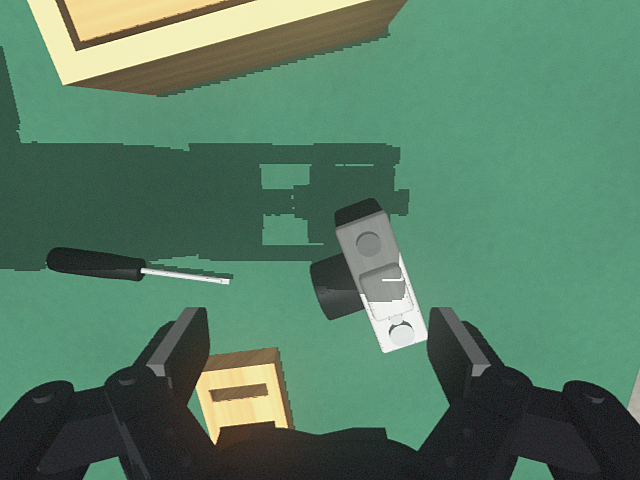

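```bash
cat > h.py <<'E'
from rig import manip
import cv2,numpy as np
from scipy.spatial.transform import Rotation as R
def cam(n,name=None):
    p=manip.get_position(); r=manip.get_ee_rot()
    c=manip.camera(n)
    if n=="wrist":
        T=np.eye(4);T[:3,:3]=R.from_rotvec(r).as_matrix();T[:3,3]=p
        c["cam_to_world"]=T@c["mount"]
    if name:
        cv2.imwrite(f"pics/{name}.png",c["image"][:,:,::-1]); np.savez(f"pics/{name}.npz",**c)
    return c
def ray(c,px,z):
    M=c["cam_to_world"]; d=M[:3,:3]@np.array([(px[0]-c["cx"])/c["fx"],(px[1]-c["cy"])/c["fy"],1])
    o=M[:3,3]; return o+d*(z-o[2])/d[2]
def proj(c,P):
    M=np.linalg.inv(c["cam_to_world"]); q=np.atleast_2d(P)@M[:3,:3].T+M[:3,3]
    return np.c_[c["fx"]*q[:,0]/q[:,2]+c["cx"],c["fy"]*q[:,1]/q[:,2]+c["cy"]]
def tool(yaw):  # tool x down, tool y (jaw) at yaw from world x ; z completes
    x=np.array([0,0,-1.]);y=np.array([np.cos(yaw),np.sin(yaw),0]);return R.from_matrix(np.c_[x,y,np.cross(x,y)]).as_rotvec()
E
python3 - <<'E'
from h import *
print(R.from_rotvec(manip.get_ee_rot()).as_matrix().round(2))
c=cam("scene","s0")
for n,pts,z in [("mod",[(352,213),(411,211),(437,264),(366,270)],.13),("rack",[(175,243),(242,241),(241,267),(173,268)],.03)]:
    for p in pts: print(n,p,ray(c,p,z).round(3))
E
```

```text
[[-0.  1.  0.]
 [-0.  0. -1.]
 [-1. -0.  0.]]
mod (352, 213) [0.471 0.095 0.13 ]
mod (411, 211) [0.446 0.242 0.13 ]
mod (437, 264) [0.637 0.29  0.13 ]
mod (366, 270) [0.674 0.134 0.13 ]
rack (175, 243) [ 0.519 -0.354  0.03 ]
rack (242, 241) [ 0.491 -0.184  0.03 ]
rack (241, 267) [ 0.589 -0.167  0.03 ]
rack (173, 268) [ 0.611 -0.33   0.03 ]
```

```bash
python3 - <<'E'
from h import *
manip.move_to([0.557,0.12,0.36],tool(0)); cam("wrist","m0"); print(manip.get_time())
manip.move_to([0.55,-0.33,0.30],tool(0)); cam("wrist","r0"); print(manip.get_time())
E
```

```text
0.9833
2.7
```

View pics/m0.png

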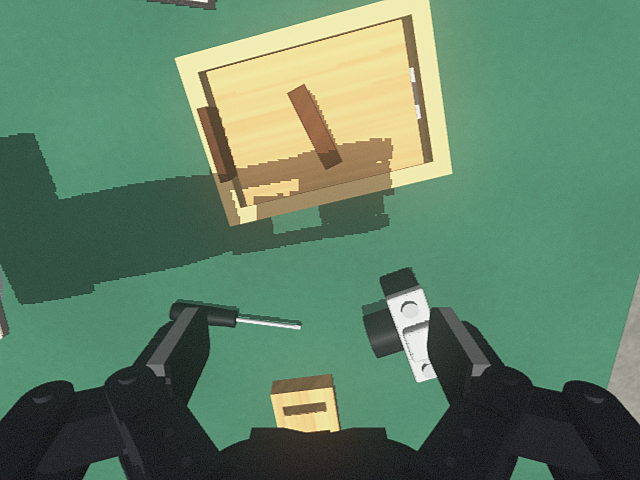

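View pics/r0.png

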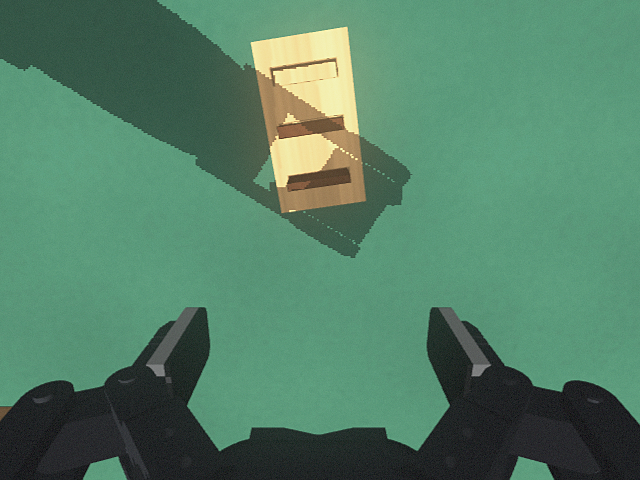

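```bash
python3 - <<'E'
import cv2
a=cv2.imread("pics/m0.png")[0:235,165:465]; cv2.imwrite("pics/m0c.png",cv2.resize(a,None,fx=2.5,fy=2.5,interpolation=cv2.INTER_CUBIC))
a=cv2.imread("pics/r0.png")[20:220,240:380]; cv2.imwrite("pics/r0c.png",cv2.resize(a,None,fx=3,fy=3,interpolation=cv2.INTER_CUBIC))
E
```

```text
(no output)
```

View pics/m0c.png

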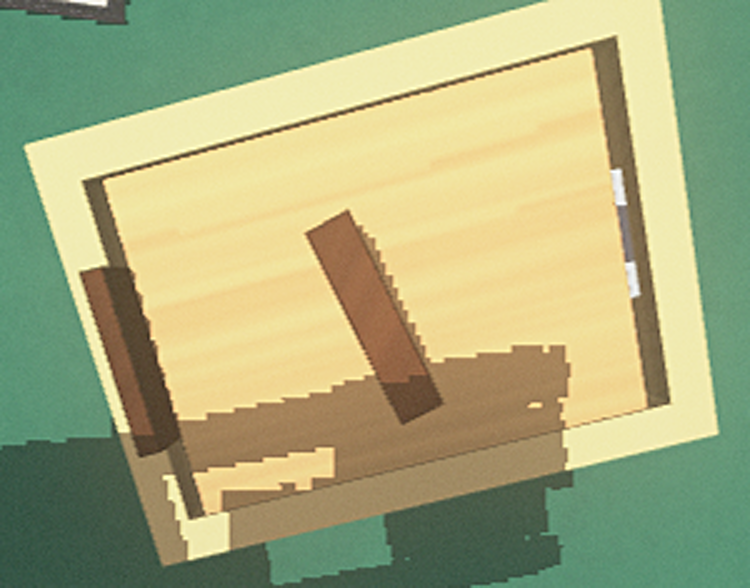

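View pics/r0c.png

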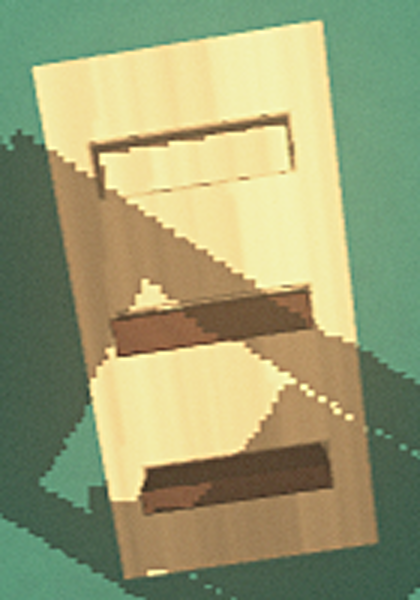

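```bash
cat > fit.py <<'E'
from h import *
from scipy.optimize import least_squares
def fit(c,pix,loc,zz,x0):
    loc=np.array(loc,float);pix=np.array(pix,float);zz=np.broadcast_to(zz,len(loc))
    def res(p):
        s,co=np.sin(p[2]),np.cos(p[2]); W=np.c_[p[0]+co*loc[:,0]-s*loc[:,1],p[1]+s*loc[:,0]+co*loc[:,1],zz]
        return (proj(c,W)-pix).ravel()
    r=least_squares(res,x0); return r.x,r.fun.reshape(-1,2).round(1).tolist()
E
python3 - <<'E'
from fit import *
c=np.load("pics/m0.npz"); f=lambda L:[(x/2.5+165,y/2.5) for x,y in L]
m=fit(c,f([(25,146),(719,434),(165,566),(83,182),(617,38),(669,404),(190,518)]),
 [(-.107,.076),(.107,-.076),(-.107,-.076),(-.092,.061),(.092,.061),(.092,-.061),(-.092,-.061)],.13,[.557,.19,.22]); print("mod",m)
t=fit(c,f([(305,234),(349,210),(442,404),(402,424)]),[(.03,-.007),(.03,.007),(-.03,.007),(-.03,-.007)],.198,[.54,.2,2]); print("thick",t)
t=fit(c,f([(103,182),(594,50),(647,408),(205,516)]),[(-.0825,.059),(.0825,.059),(.0825,-.059),(-.0825,-.059)],.138,[.557,.19,.22]); print("front",t)
c=np.load("pics/r0.npz"); f=lambda L:[(x/3+240,y/3+20) for x,y in L]
# rack: +y towards world +y? thick slot at +y
print("rack",fit(c,f([(33,67),(323,20),(379,543),(126,578),(92,146),(290,115)]),[(-.045,.0825),(.045,.0825),(.045,-.0825),(-.045,-.0825),(-.0315,.058),(.0315,.058)],.03,[.55,-.26,.2]))
print("thin",fit(c,f([(141,488),(329,446+12),(332,487),(145,514)]),[(-.03,.004),(.03,.004),(.03,-.004),(-.03,-.004)],.068,[.55,-.31,.2]))
print("mid",fit(c,f([(112,320),(310,288),(314,325),(118,355)]),[(-.03,.0055),(.03,.0055),(.03,-.0055),(-.03,-.0055)],.068,[.55,-.26,.2]))
E
```

```text
mod (array([0.55786401, 0.1934601 , 0.2407828 ]), [[-0.1, -0.2], [-0.2, 0.3], [-0.7, 0.3], [-0.4, -0.3], [0.4, -0.8], [1.3, 0.2], [-0.4, 1.2]])
thick (array([0.55421513, 0.18766144, 2.04303134]), [[17.5, -10.0], [-17.9, 9.4], [-16.5, 9.1], [16.6, -7.6]])
front (array([0.55707391, 0.19253609, 0.23953573]), [[-0.5, -0.6], [-0.4, -0.7], [0.7, 1.2], [0.2, 0.5]])
rack (array([ 0.5444067 , -0.26314483,  0.14611284]), [[0.3, -0.0], [0.0, 0.1], [0.1, 0.1], [-0.0, 0.4], [-0.2, -0.2], [-0.2, -0.3]])
thin (array([ 0.55072204, -0.31180152,  0.1533499 ]), [[-0.6, 0.2], [0.5, 0.5], [0.5, -0.6], [-0.4, -0.1]])
mid (array([ 0.54364094, -0.26252162,  0.15199586]), [[-0.4, -0.4], [0.2, -0.2], [0.5, 0.2], [-0.2, 0.5]])
```

```bash
python3 - <<'E'
from fit import *
c=np.load("pics/m0.npz"); f=lambda L:[(x/2.5+165,y/2.5) for x,y in L]
print(fit(c,f([(305,234),(349,210),(442,404),(402,424)]),[(.03,.007),(.03,-.007),(-.03,-.007),(-.03,.007)],.198,[.554,.1877,2.04]))
x,_=fit(c,f([(305,234),(349,210),(442,404),(402,424)]),[(.03,.007),(.03,-.007),(-.03,-.007),(-.03,.007)],.198,[.554,.1877,2.04])
o=tool(x[2]-np.pi/2)
manip.move_to([x[0],x[1],.26],o); manip.command_gripper(.045,30)
cam("wrist","t1");print(manip.get_time(), manip.get_joint_positions())
E
```

```text
(array([0.55426271, 0.18778787, 2.04566289]), [[-0.3, -0.3], [-0.1, -0.6], [0.8, 0.2], [-0.3, 0.9]])
5.1083 [ 3.06162528e-01  3.57465899e-01  1.71441506e+00 -1.86144878e-05
  1.06973678e+00 -1.68553678e-01]
```

View pics/t1.png

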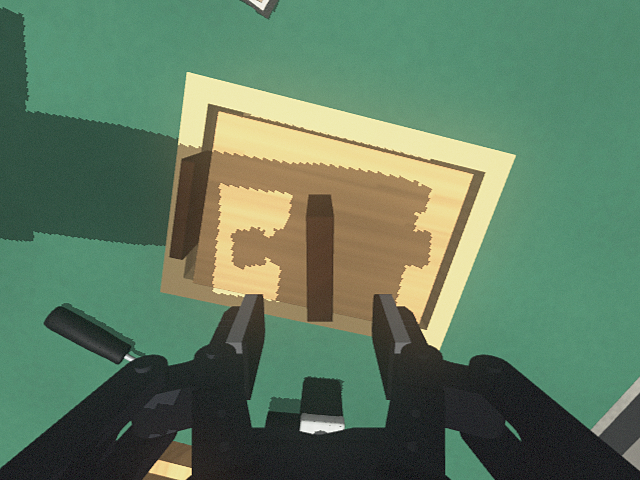

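```bash
python3 - <<'E'
from fit import *
c=np.load("pics/t1.npz")
print(fit(c,[(306.5,217),(334,217),(333,321),(307,321)],[(.03,-.007),(.03,.007),(-.03,.007),(-.03,-.007)][::1],.198,[.554,.1877,2.04-np.pi]))
print(fit(c,[(306.5,217),(334,217),(333,321),(307,321)],[(.03,.007),(.03,-.007),(-.03,-.007),(-.03,.007)],.198,[.554,.1877,2.04]))
print(fit(c,[(186,73),(516,155),(161,291)],[(-.107,.076),(.107,.076),(-.107,-.076)],.13,[.5579,.1935,.241]))
E
python3 -c "
import cv2
a=cv2.imread('pics/t1.png')[180:340,270:370]; cv2.imwrite('pics/t1c.png',cv2.resize(a,None,fx=3.5,fy=3.5,interpolation=cv2.INTER_CUBIC)*2)"
```

```text
(array([ 0.55437427,  0.18821276, -4.23705996]), [[27.8, -0.7], [-27.8, -0.7], [-25.8, 1.6], [25.8, 1.6]])
(array([0.55429316, 0.18837094, 2.04638111]), [[-0.3, -1.1], [0.3, -1.1], [-0.2, 1.3], [0.2, 1.3]])
(array([0.55763432, 0.19410139, 0.24352201]), [[0.6, -0.7], [-0.1, -0.3], [-0.6, 1.3]])
```

View pics/t1c.png

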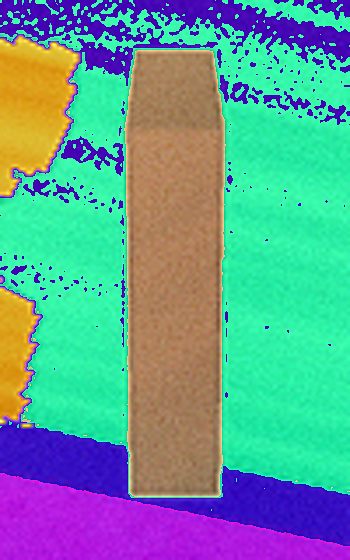

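```bash
python3 - <<'E'
from fit import *
o=tool(2.046-np.pi/2)
manip.servo_line([.5543,.1881,.194],o,rate=.1); print(manip.get_contact_force().round(1))
manip.command_gripper(.0,30); print("w",manip.get_width(),manip.get_contact_force().round(1),manip.get_time())
manip.servo_line([.5543,.1881,.29],rate=.15); print("w",manip.get_width(),manip.get_position(),manip.get_time())
yr=.149; rk=np.array([.5443,-.2630]); tgt=rk+.05*np.array([-np.sin(yr),np.cos(yr)])
o2=tool(yr+np.pi/2)
manip.move_to([tgt[0],tgt[1],.15],o2); manip.hold(.2)
print(tgt,manip.get_position(),manip.get_contact_force().round(1),manip.get_time()); cam("wrist","p1"); cam("side","p1s"); cam("scene","p1c")
E
python3 -c "
import cv2
a=cv2.imread('pics/p1s.png')[260:420,350:550]; cv2.imwrite('pics/p1sc.png',cv2.resize(a,None,fx=3.5,fy=3.5,interpolation=cv2.INTER_CUBIC))
a=cv2.imread('pics/p1c.png')[200:290,150:290]; cv2.imwrite('pics/p1cc.png',cv2.resize(a,None,fx=5,fy=5,interpolation=cv2.INTER_CUBIC))"
```

```text
[-0.   0.6  1. ]
w 0.013200482775014653 [-0.6  0.1  3.3] 6.2917
w 0.013605046747661066 [0.55366863 0.18790386 0.2890361 ] 7.0833
[ 0.53687754 -0.213554  ] [ 0.53721879 -0.21301577  0.15019957] [-0.2 -0.1 -0.5] 8.9833
```

View pics/p1.png

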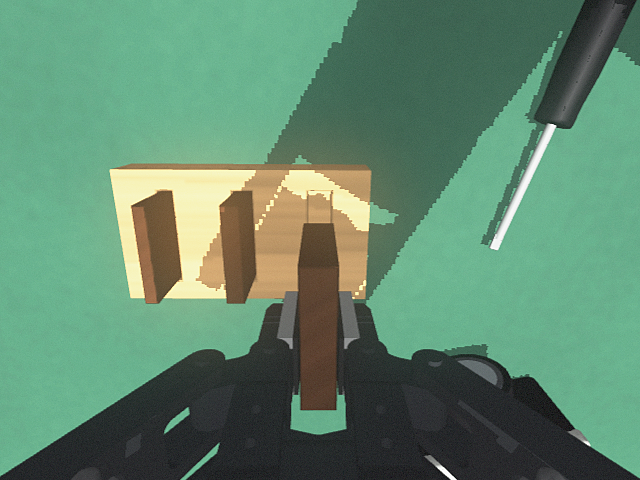

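View pics/p1sc.png

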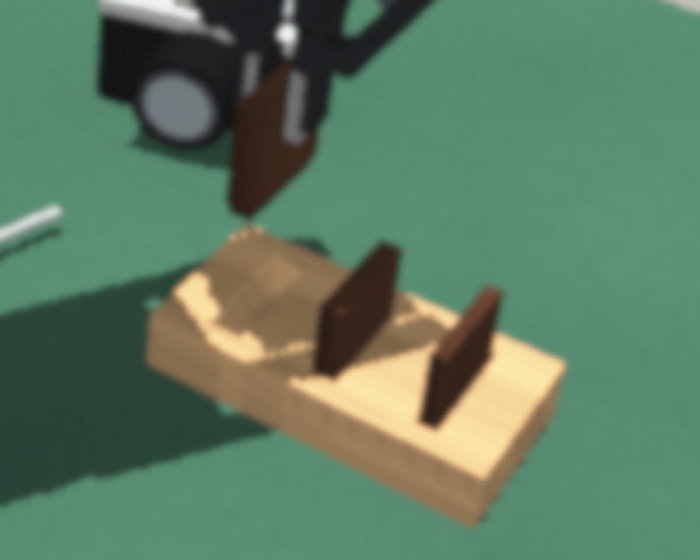

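View pics/p1cc.png

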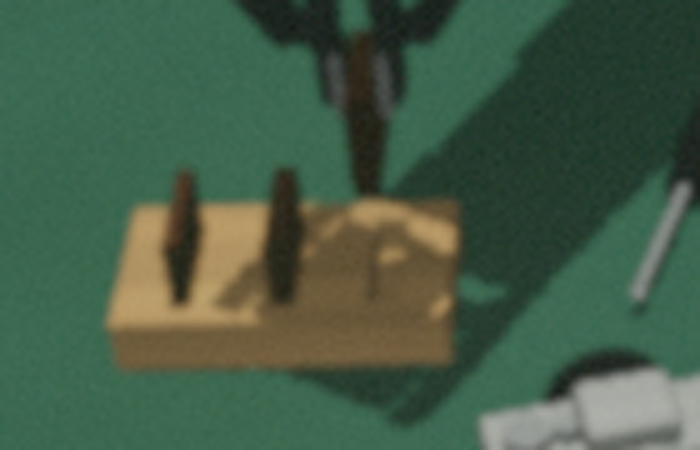

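```bash
python3 - <<'E'
from fit import *
c=np.load("pics/p1.npz")
print(fit(c,[(110,169),(371,170),(131,298),(306.5,191),(333,191)],[(-.045,-.0825),(-.045,.0825),(.045,-.0825),(-.0315,.042),(-.0315,.058)],.03,[.544,-.263,.149]))
for z in(.152,.154): print(fit(c,[(299,266),(339,266),(336.5,409),(301,409)],[(-.03,-.007),(-.03,.007),(.03,.007),(.03,-.007)],z,[.537,-.213,.149]))
manip.get_position()
E
```

```text
(array([ 0.54339043, -0.26199262,  0.14823256]), [[-0.2, 0.2], [0.3, 0.0], [0.1, -0.3], [0.7, -0.0], [-0.9, 0.0]])
(array([ 0.53590801, -0.2130426 ,  0.15040553]), [[-0.8, -0.5], [0.8, -0.5], [0.4, 0.7], [-0.4, 0.6]])
(array([ 0.53473119, -0.21322431,  0.15040647]), [[-1.1, -1.5], [1.1, -1.5], [0.7, 2.1], [-0.7, 2.0]])
```

```bash
python3 - <<'E'
from fit import *
for z,r in [(.094,.1),(.084,.04),(.078,.03),(.072,.03),(.067,.03),(.064,.03)]:
    manip.servo_line([.5371,-.2132,z],rate=r); f=manip.get_contact_force(); print(z,manip.get_position().round(4),f.round(1),manip.get_time())
    if abs(f[2])>12 or np.hypot(f[0],f[1])>10: print("stop");break
cam("side","p2s");cam("wrist","p2")
E
python3 -c "
import cv2
a=cv2.imread('pics/p2s.png')[260:420,350:550]; cv2.imwrite('pics/p2sc.png',cv2.resize(a,None,fx=3.5,fy=3.5,interpolation=cv2.INTER_CUBIC))"
```

```text
0.094 [ 0.5373 -0.2133  0.0941] [-0.2 -0.2 -0.1] 9.8417
0.084 [ 0.537  -0.2131  0.0838] [-0.9 -0.4 -0.9] 10.2417
0.078 [ 0.5369 -0.2131  0.0778] [ 0.2 -0.4 -0.3] 10.5917
0.072 [ 0.5369 -0.2132  0.0717] [ 0.1  1.1 -0.9] 10.9417
0.067 [ 0.537  -0.2132  0.0667] [-0.5 -0.2 -0.9] 11.2583
0.064 [ 0.5375 -0.2133  0.0647] [-0.4  1.5  5.5] 11.5083
```

View pics/p2sc.png

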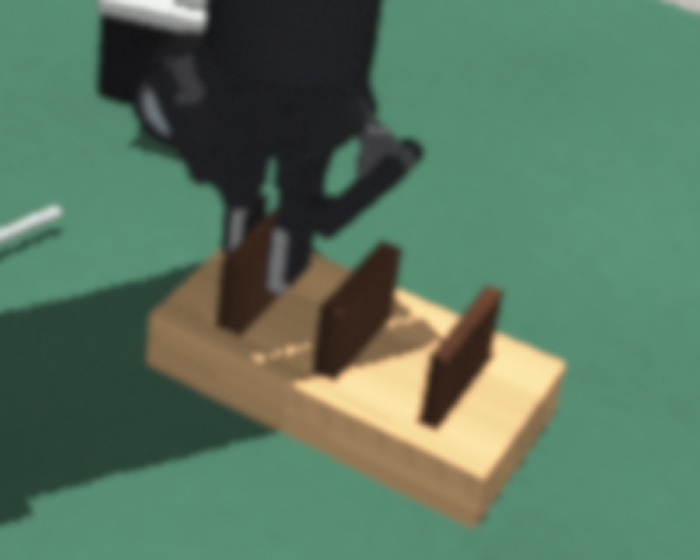

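```bash
python3 - <<'E'
from fit import *
manip.command_gripper(.04,30)
manip.servo_line([.5371,-.2132,.15],rate=.2)
manip.servo_line([.5515,-.312,.14],rate=.2); manip.hold(.1)
print(manip.get_position(),manip.get_time());cam("wrist","q1")
E
```

```text
[ 0.55099123 -0.31062133  0.13951898] 13.3167
```

View pics/q1.png

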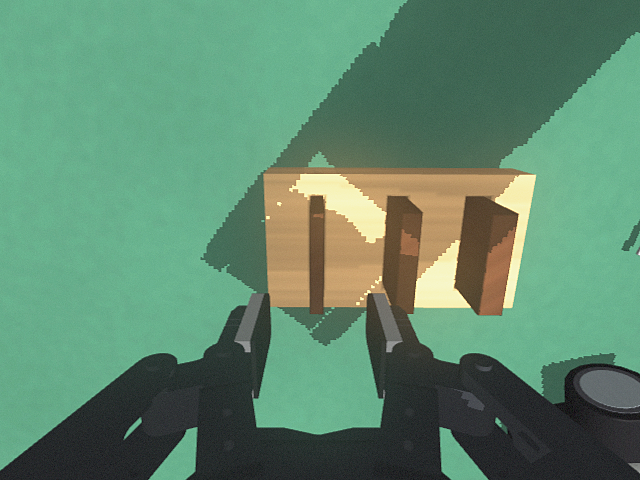

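```bash
python3 - <<'E'
from fit import *
c=np.load("pics/q1.npz")
print(fit(c,[(310,217),(325,217),(324,313),(310,313)],[(-.03,-.004),(-.03,.004),(.03,.004),(.03,-.004)],.068,[.551,-.312,.149]))
print(fit(c,[(264.5,175),(535,175),(267,306)],[(-.045,-.0825),(-.045,.0825),(.045,-.0825)],.03,[.544,-.263,.149]))
manip.servo_line([.5512,-.3122,.066],tool(.149+np.pi/2),rate=.1)
print(manip.get_position(),manip.get_contact_force().round(1))
manip.command_gripper(0,30); print(manip.get_width(),manip.get_position(),manip.get_contact_force().round(1),manip.get_time())
manip.servo_line([.5512,-.3122,.15],rate=.12); manip.hold(.1); print(manip.get_width(),manip.get_position(),manip.get_contact_force().round(1),manip.get_time())
cam("wrist","q2");cam("side","q2s")
E
python3 -c "
import cv2
a=cv2.imread('pics/q2s.png')[230:420,350:550]; cv2.imwrite('pics/q2sc.png',cv2.resize(a,None,fx=3,fy=3,interpolation=cv2.INTER_CUBIC))"
```

```text
(array([ 0.55105249, -0.3111921 ,  0.14582574]), [[-0.2, -2.7], [0.2, -2.7], [-0.0, 3.3], [-0.0, 3.2]])
(array([ 0.54377818, -0.26237606,  0.14454385]), [[-1.5, -1.2], [0.5, 0.6], [1.1, 0.9]])
[ 0.55158791 -0.31244685  0.06640702] [-0.1  0.2  0.6]
0.0077016071792335924 [ 0.55159387 -0.31237845  0.06674094] [-0.5  0.8  4.3] 14.6417
0.007197904367102421 [ 0.55057304 -0.31183783  0.14887269] [ 1.1 -0.  -0.1] 15.5917
```

View pics/q2.png

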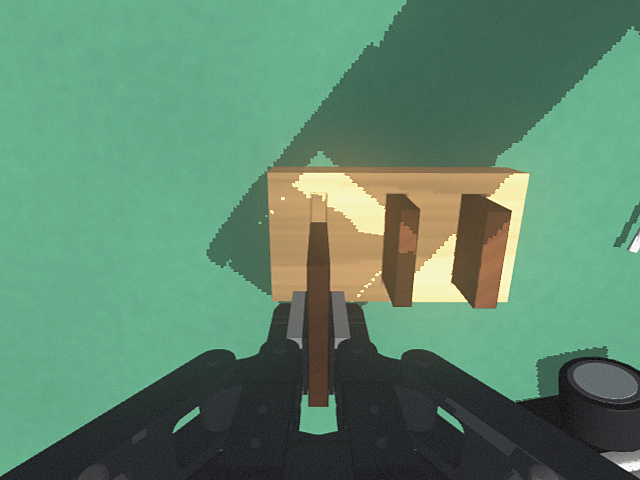

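View pics/q2sc.png

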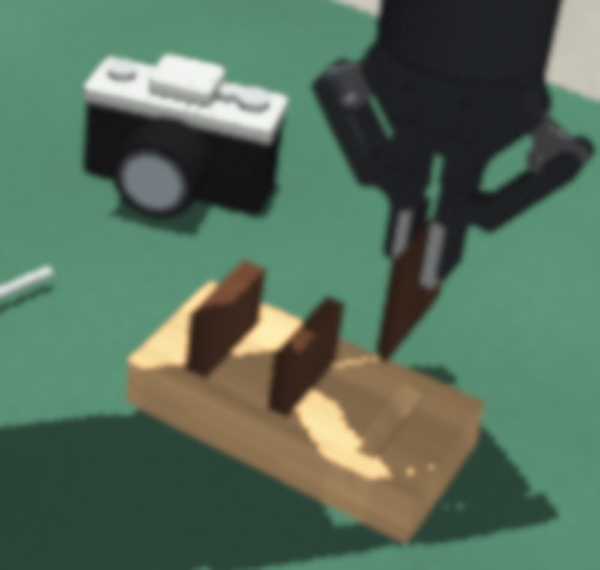

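```bash
python3 - <<'E'
from fit import *
manip.servo_line([.5512,-.3122,.27],rate=.25)
manip.move_to([.6420,.2146,.26],tool(.242)); manip.servo_line([.6420,.2146,.235],rate=.06);manip.hold(.3); print(manip.get_position(),manip.get_time(),manip.get_contact_force().round(1))
cam("wrist","g1");cam("side","g1s");cam("scene","g1c")
E
python3 -c "
import cv2
a=cv2.imread('pics/g1s.png')[130:300,200:380]; cv2.imwrite('pics/g1sc.png',cv2.resize(a,None,fx=3.5,fy=3.5,interpolation=cv2.INTER_CUBIC))
a=cv2.imread('pics/g1c.png')[170:320,330:460]; cv2.imwrite('pics/g1cc.png',cv2.resize(a,None,fx=4,fy=4,interpolation=cv2.INTER_CUBIC))"
```

```text
[0.64214516 0.21469951 0.23537917] 19.1833 [ 0.3 -0.1 -0.3]
```

View pics/g1.png

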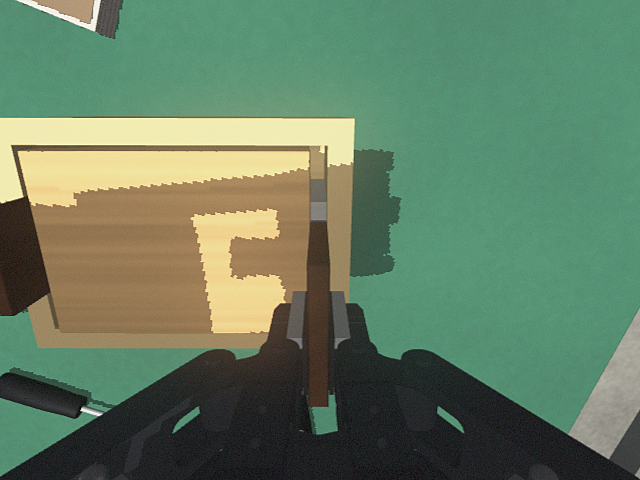

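View pics/g1cc.png

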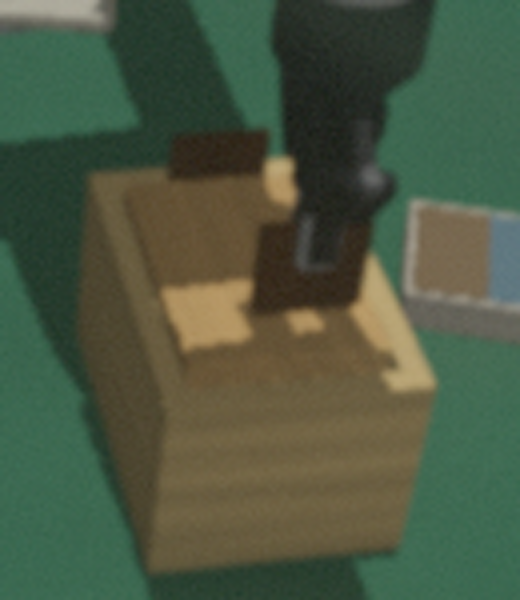

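View pics/g1sc.png

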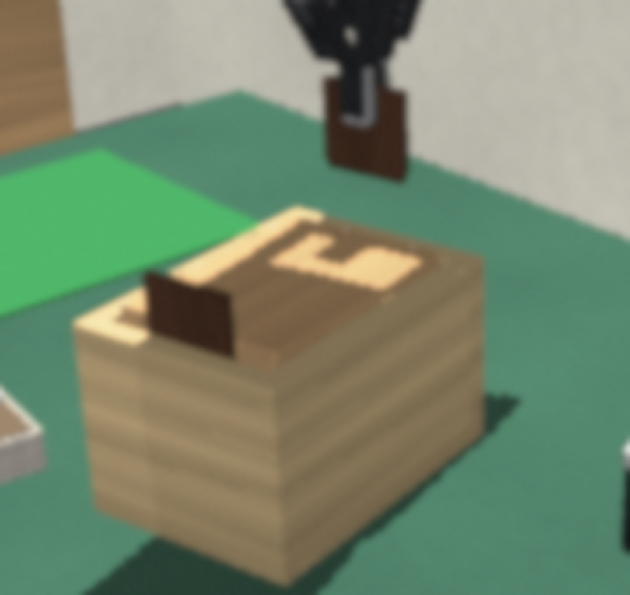

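```bash
python3 - <<'E'
import cv2
a=cv2.imread('pics/g1.png')[105:305,270:370]; cv2.imwrite('pics/g1w.png',cv2.resize(a,None,fx=3,fy=3,interpolation=cv2.INTER_CUBIC))
from fit import *
c=np.load("pics/g1.npz")
yw=.242
for nm,(mx,my),ps in [("mod",(.5577,.1938),[(.107,.076,.13),(.092,.061,.13),(.0868,.0,.108),(.0815,.059,.138),(.092,.03,.13),(.0815,.03,.138),(.0745,.0225,.108)])]:
  for p in ps:
    W=[mx+np.cos(yw)*p[0]-np.sin(yw)*p[1],my+np.sin(yw)*p[0]+np.cos(yw)*p[1],p[2]]; print(p,proj(c,W).round(1))
E
```

```text
(0.107, 0.076, 0.13) [[354.6 118.8]]
(0.092, 0.061, 0.13) [[327.9 145.8]]
(0.0868, 0.0, 0.108) [[318.7 234.3]]
(0.0815, 0.059, 0.138) [[309.6 150.6]]
(0.092, 0.03, 0.13) [[327.4 198.2]]
(0.0815, 0.03, 0.138) [[309.9 201.1]]
(0.0745, 0.0225, 0.108) [[300.3 202.2]]
```

View pics/g1w.png

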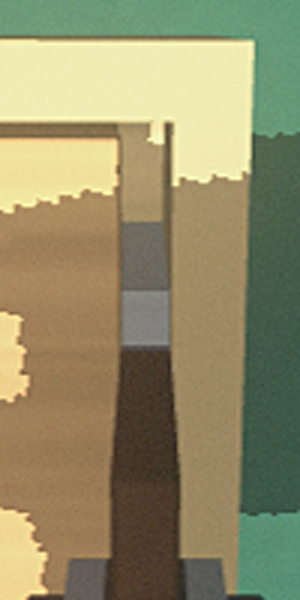

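```bash
python3 - <<'E'
from fit import *
for z,r in [(.203,.08),(.196,.03),(.192,.03),(.187,.03),(.182,.03),(.177,.03),(.172,.03),(.169,.03),(.167,.02),(.1655,.02)]:
    manip.servo_line([.6419,.2145,z],rate=r); f=manip.get_contact_force(); print(z,manip.get_position().round(4),f.round(1),round(manip.get_time(),2))
    if abs(f[2])>10 or np.hypot(f[0],f[1])>10: print("stop");break
cam("side","g2s");cam("scene","g2c");cam("wrist","g2")
E
python3 -c "
import cv2
a=cv2.imread('pics/g2s.png')[130:300,200:380]; b=cv2.resize(a,None,fx=3,fy=3,interpolation=cv2.INTER_CUBIC); cv2.imwrite('pics/g2sc.png',b)"
```

```text
0.203 [0.6417 0.2144 0.2023] [ 1.2  0.2 -0.2] 19.88
0.196 [0.6418 0.2145 0.1959] [-0.4  0.2 -0.3] 20.27
0.192 [0.6417 0.2144 0.1917] [-0.3 -0.2 -0.8] 20.55
0.187 [0.6417 0.2144 0.1866] [-0.6 -0.1 -0.5] 20.87
0.182 [0.6417 0.2144 0.1816] [-0.4 -0.6 -0.8] 21.18
0.177 [0.6417 0.2144 0.1767] [-0.3  0.9 -0.3] 21.5
0.172 [0.6417 0.2145 0.1717] [ 0.6 -0.2  0.5] 21.82
0.169 [0.6418 0.2145 0.1688] [-0.9 -0.8  1.1] 22.07
0.167 [0.6419 0.2145 0.1669] [-0.4  0.1 -0.2] 22.32
0.1655 [0.6421 0.2145 0.1668] [-2.7 -0.9  7.2] 22.57
```

View pics/g2sc.png

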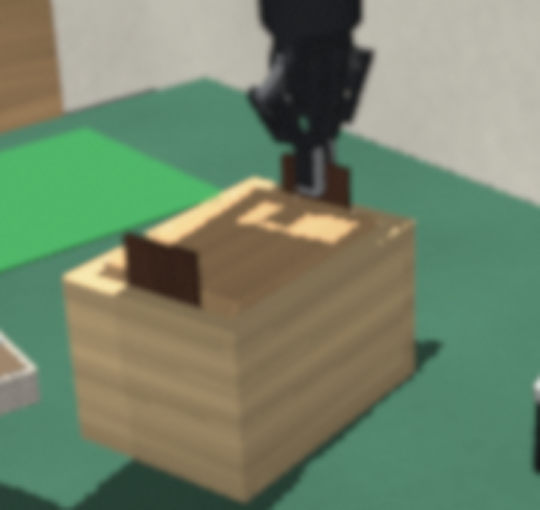

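View pics/g2.png

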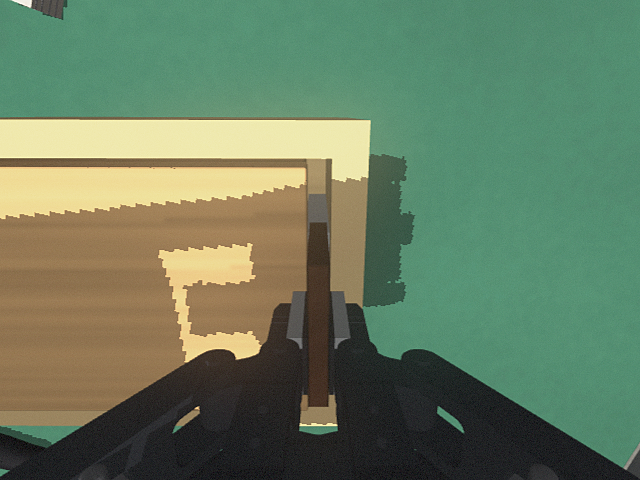

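```bash
python3 - <<'E'
from fit import *
manip.servo_line([.6419,.2145,.1668],rate=.02)
manip.command_gripper(.028,30); print(manip.get_contact_force().round(1))
manip.servo_line([.6419,.2145,.26],rate=.12)
manip.servo_line([.557,.1936,.26],rate=.2); manip.command_gripper(0,30); manip.hold(.2)
print(manip.get_position(),manip.get_width(),manip.get_time(),manip.get_contact_force().round(1))
cam("side","h1s");cam("wrist","h1");cam("scene","h1c")
E
python3 -c "
import cv2
a=cv2.imread('pics/h1s.png')[130:300,200:380]; b=cv2.resize(a,None,fx=3,fy=3,interpolation=cv2.INTER_CUBIC); cv2.imwrite('pics/h1sc.png',b)"
```

```text
[ 0.3  0.2 -0.3]
[0.55707728 0.19361449 0.25994635] 0.0001807618769457677 25.3917 [ 0.3 -1.1  0.5]
```

View pics/h1sc.png

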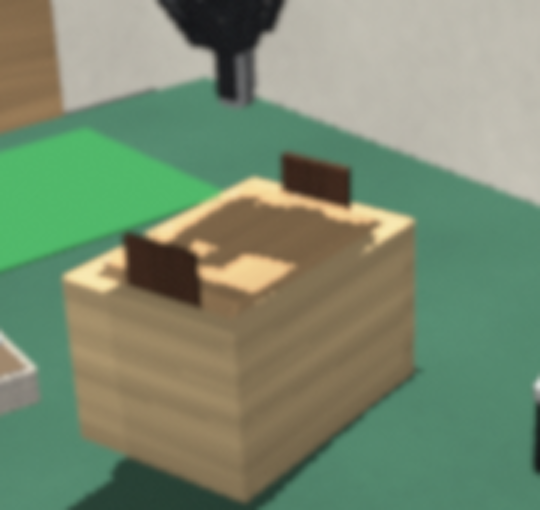

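View pics/h1.png

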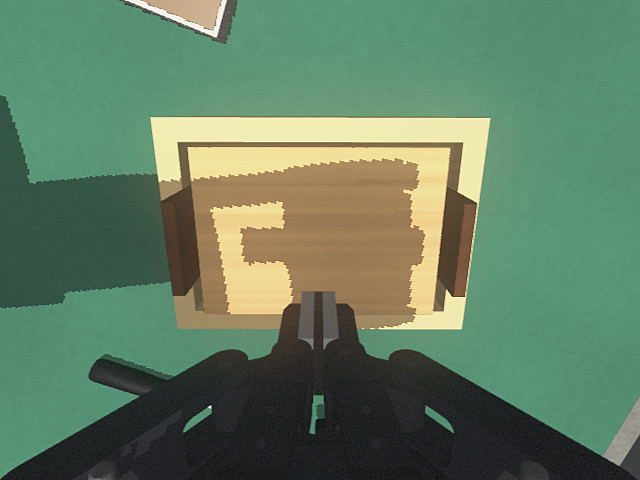

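```bash
python3 - <<'E'
from fit import *
manip.servo_line([.557,.1936,.17],rate=.12); manip.servo_line([.557,.1936,.162],rate=.03); manip.hold(.1)
z=.160
while z>.1455:
    manip.servo_line([.557,.1936,z],rate=.01); f=manip.get_contact_force(); p=manip.get_position()
    print(round(z,4),p.round(4),f.round(1),round(manip.get_time(),2))
    if f[2]>16: break
    z-=.001
manip.hold(.3); print(manip.get_position().round(4),manip.get_contact_force().round(1))
cam("side","k1s");cam("wrist","k1");cam("scene","k1c")
E
python3 -c "
import cv2
a=cv2.imread('pics/k1s.png')[130:300,200:380]; b=cv2.resize(a,None,fx=3,fy=3,interpolation=cv2.INTER_CUBIC); cv2.imwrite('pics/k1sc.png',b)"
```

```text
0.16 [0.5571 0.1936 0.1601] [ 0.1 -0.5  0.3] 27.31
0.159 [0.5571 0.1937 0.1592] [-0.7 -0.1  4.2] 27.56
0.158 [0.5571 0.1936 0.1581] [-0.4  0.2  4.9] 27.81
0.157 [0.5572 0.1937 0.1571] [-0.3  0.4  4.9] 28.06
0.156 [0.5571 0.1936 0.1561] [ 0.1 -0.7  4.8] 28.31
0.155 [0.5572 0.1936 0.1552] [-1.9  0.3  6.1] 28.56
0.154 [0.5571 0.1936 0.1542] [-0.1  0.   6.9] 28.81
0.153 [0.5572 0.1936 0.1533] [-1.1  0.1  6.5] 29.06
0.152 [0.5571 0.1937 0.1523] [-1.7 -0.5  6.4] 29.31
0.151 [0.5572 0.1937 0.152 ] [-2.4 -1.5 13.3] 29.56
0.15 [0.5572 0.1937 0.152 ] [-7.3 -2.2 21.2] 29.81
[0.5572 0.1937 0.152 ] [-5.4 -2.2 20.6]
```

View pics/k1sc.png

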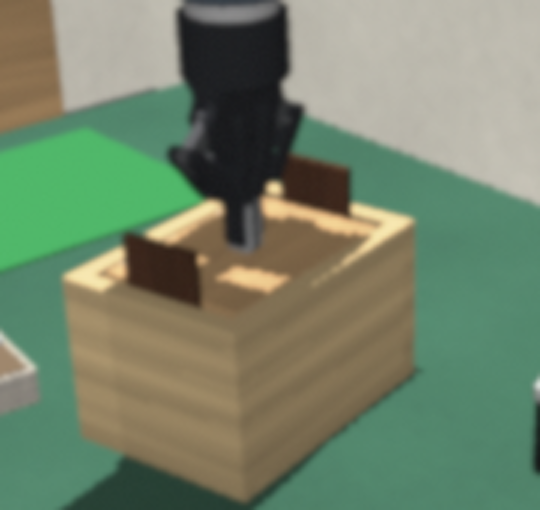

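View pics/k1.png

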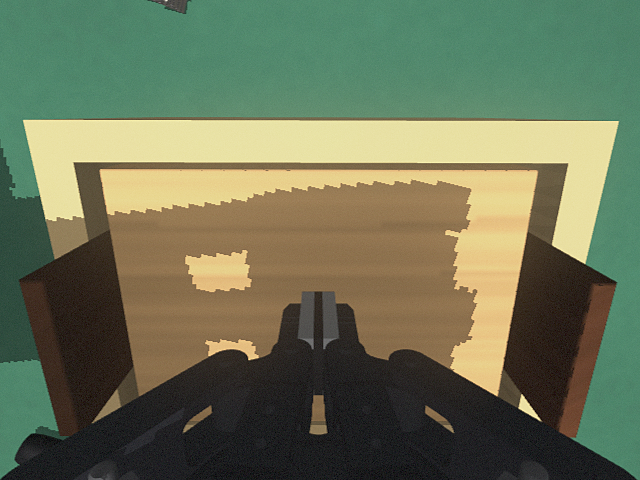

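View pics/k1c.png

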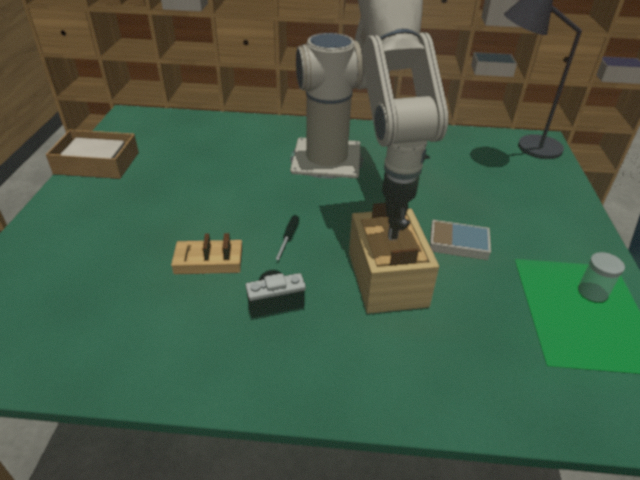

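```bash
python3 - <<'E'
from rig import manip
print(manip.get_position(),manip.get_contact_force(),manip.get_time()); manip.sign_off()
E
```

```text
[0.55724082 0.19367136 0.15198366] [-5.29056197 -1.49587572 20.51881552] 30.2583
the job is handed in; nothing more can be done
```

The job is done and handed in at 30.3 s of the 72 s, with the closed fingertips still pressing the front down. No verdict came back, so what follows is from my own last checks.

- **Thick spacer:** it went into the widest rack slot and met the floor at the expected height, within 1 mm.
- **Thin spacer:** it slid into the open +x gap without resistance. It met the runner where expected, with the TCP at 166.8 mm against 166.5 mm predicted. The pictures show it upright and the gap to the front even, mirroring the set spacer.
- **Front:** it met its stop with the fingertips at 130.0 mm, which is flush. At hand-in the reading was about 20 N down, with a steady sideways force of about 5 N.
- **Rest of the scene:** in the last pictures the medium and set spacers, the camera, the prints and the screwdriver look unmoved, judged by eye only.

None of the checks failed or disagreed. The two or three camera views agreed on the poses to about 1 mm.

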